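Screw the sprung filler cap onto the circulating bath

ROBOT

A 7-joint arm with a two-finger parallel gripper is mounted at the origin on the work surface. World frame = base frame: x ahead of the robot, y to its left, z up, the work surface at z = 0. Lengths are in m, angles in rad, forces in N, time in s.
With the tool pointing down it reaches from about 0.425 to 0.925 m from the base axis. Payload 6.8 kg.
Tool frame: the origin (TCP) lies at the very end of the fingers, on their centre line; the grasp point (between the pads) lies 19 mm behind it; z points along the fingers, x is the direction in which the jaws open and shut, and the axes are right-handed (so a half turn about z gives the same grasp; the last joint's range is limited). The gripper opens to 85 mm and grips with 20 to 120 N. Pads are 22 mm wide; open, the fingers measure 114 mm over their backs; the gripper's body (76 mm by 85 mm) begins 54 mm behind the grasp point. The pads swing forward as they close: fully open they stand 13 mm farther back than shut.
Start: joints at [1.05, 0.477, 0.022, 1.555, -0.011, 1.109, -0.083], TCP at [0.271, -0.618, 0.206] pointing down, gripper open.
Joint ranges: [-2.96, 2.96], [-0.34, 2.1], [-1.41, 1.46], [0.24, 2.44], [-1.37, 4.51], [0.17, 1.92], [-2.96, 2.96]. Speed limits (rad/s): [2.39, 2.39, 3.14, 3.14, 3.14, 3.14, 3.14].

INTERFACE

Orientations are given as a rotation vector (axis times angle).
In Python, from bench import * gives the robot as it stands.
- The arm moves only by the tool servo_tool, never from a script. Its argument "increments" is one flat list of numbers, 7 for each row, row after row: the shift along the tool's x, y, z in mm, then the turn, a rotation vector about the tool's x, y, z in rad, then the finger opening in mm, from 0 to 85.4. In form: [tx, ty, tz, wx, wy, wz, fingers, tx, ty, tz, wx, wy, wz, fingers, ...]. A call has exactly 8 rows; each row shifts and turns the commanded pose from where the row before left it, along the tool's axes as they then stand; what a row does not reach is not made up. A row lasts 1/8 s, in which the tool goes at most 62.5 mm and 10.7 degrees, less where a joint would pass 70% of its speed; a pose out of reach is approached as far as the arm can. A call is refused whole if a number of a shift passes 62.5 or a number of a turn 0.188, either way. A call with a gripper value outside its range is refused whole. The fingers move at their own pace and stop on an object; "squeeze" is the grip in N (left out, the last holds). Time passes only in rows, so rows that do not move let the fingers close, or fill a call up. It gives the time, the measured TCP pose, the force and the opening at its end, in the units of the state.
- get_obs(): the state, without advancing time (a new reading comes with each control period).
- grab_frame(name): name is "scene" or "side" or "wrist"; returns (picture, depth): 384x512x3 uint8, red, green, blue; 384x512 float32, m along the optical axis (not along the pixel's ray), 0 where there is no reading.
- calibration(name): a dict with "fx", "fy", "cx", "cy" (pixels), "eye" and "orientation" of the camera in the world; the wrist camera has in their place "T_tool_cam" (4x4, takes a point from camera to tool coordinates, whose origin is the TCP and whose axes are the tool frame's). Camera axes: x right, y up, looking along -z (the intrinsics and any distortion apply to the point x, -y, -z); pixel columns grow to the right and rows downward; lengths in m; the calibration is good to about 2 mm. A picture is of the moment at which its call begins: read the wrist's pose just before it. calibration takes no time and is no camera call.
- hand_in(): hands the job in, once; it reports no verdict.
The state is a dict: "clock": time; "joints": joint angles; "qvel": joint speeds; "tau": joint torques, N m; "tcp_pos": TCP position; "orientation": TCP orientation; "contact_force": force on the tool from outside, world axes, zero at the start; "moment": the same for the moment, N m; "grip_width": finger opening in m.
Only numpy, scipy, OpenCV 4.12 (cv2) and the standard library are available. Lean on these libraries where they do the work, as an engineer would, in place of code of your own. Each camera call takes 0.05 s, during which the arm holds its last target.

TASK

Close the filler neck of the circulating bath with its black bar-grip cap. Set the cap upright on the neck, press it down lightly and turn it backward (anticlockwise from above) until you feel it drop into the thread start, then screw it forward (clockwise) until it is fully home, and let go. Never force it: no hard pressing, no jamming against the stops, no crooked cap, and leave the other things on the bench where they are.

Things in the scene. Friction and masses are not known exactly. Their poses are not given: they have to be found in the camera images.
- cap: black round screw cap standing upright on the bench: skirt 66 mm across, 27.5 mm tall, and on its flat top a grip bar 50 long (along its x) x 14 wide (along y) x 28 mm tall; 55.5 mm in all, 0.1 kg. Origin: centre of the skirt's lower rim; z up. Inside, three pins 4 mm thick, 120 degrees apart, centred 2.5 mm above the rim, point inward. Bore 58 mm, 45 mm between pin tips.
- cap_grip (a point): middle of the cap's grip bar, 41.5 mm above the cap's rim; same axes. A sprung disc inside the cap meets the neck when the rim is 3.5 mm below the mouth and pushes up with 3 N, plus 0.3 N per mm deeper: let go before the thread holds it, the cap rises onto the disc. Pressing with 10 N and turning with 0.1 to 0.15 N m is enough; over 0.3 N m is jamming.
- filler_mouth (a point): centre of the steel filler neck's open top; z up. Neck 42 mm across (37 at the lip), 26 mm tall, standing 136 mm above the bench; 54 mm over the threads. Three thread ridges, 120 degrees apart at an unknown turn, each run down 5 mm over 84 degrees clockwise from the start 6 mm below the mouth to an upright stop 11 degrees wide; then a 25 degree gap, open above, at the next start.
- bath: white circulating bath, fixed: box 200 (x) x 220 (y) x 110 mm; origin under its centre. A low handle stands 26 mm above its top. The cap's rim below the mouth: about 6 to 11 mm with the pins on the ridges, 13.5 to 15 dropped in at a start, then down along the thread channel (1.5 mm play); 18 at the end, where the pins meet the stops, about 1.6 rad on. Going backward past a start, the pins meet the stop too.
- tape_roll: roll of paper tape lying flat, 84 mm across, 24 mm tall; bystander, origin under its centre
- dish: clear round lidded dish, 90 mm across, 18 mm tall; bystander, origin under its centre
- beaker: glass beaker, 72 mm across, 100 mm tall; bystander, origin under its centre
- vial: small amber bottle, 36 mm across, 75 mm tall; bystander, origin under its centre
- brush: flat brush with a wooden handle, lying flat along its x; bystander
- calculator: flat calculator, 140 x 75 x 14 mm; bystander, origin under its centre
- carton: cardboard carton, 100 x 140 x 70 mm; bystander, origin under its centre
Mind the look-alikes: they are no part of the job. Of the things like the cap, leave any that is pink; of the rest the smaller one is meant.

How it is judged:
By the outcome, as a careful person would: the job done as asked, in the order asked, and still so for the second after the job is handed in, with the robot touching nothing.
It also fails if it takes over 72 s, if anything falls off the work surface, if the arm or the gripper's body presses on something with over 40 N, if the wrist force passes 120 N, or if a joint passes its speed limit or range.

## Working session

There is one attempt and no reset: what is moved stays moved. The work goes in short steps, Python scripts to look and compute and a tool call to move; the robot and the scene stay as the last step left them, time stands still between calls to the robot, and variables do not carry over. Pictures are saved under pics/ and viewed, and the job is handed in when it is done.

Besides the shell and the picture viewer there is one more tool, called after "Call:" as name(argument=value, ...), one argument or row to a line, values as JSON. servo_tool: Moves the arm, as the interface text tells. Its arguments: {"type":"object","properties":{"increments":{"type":"array","items":{"type":"number"}},"squeeze":{"type":"number"}},"required":["increments"]}

```bash
mkdir -p pics; ls; python3 - <<'E'
from bench import *
import cv2
print(get_obs())
for n in ["scene","side","wrist"]:
    p,d=grab_frame(n); cv2.imwrite(f"pics/{n}0.png",p[:,:,::-1]); 
    import numpy as np
    np.save(f"pics/{n}0.npy",d)
    print(n,calibration(n))
E
```

```text
pics
{'clock': 0.0, 'joints': array([ 1.04991697,  0.47777738,  0.02234767,  1.55647227, -0.01152594,
        1.10930799, -0.08308603]), 'qvel': array([ 8.22069522e-04,  1.00780795e-03, -1.02220098e-04,  7.98222022e-05,
        4.65971659e-04,  3.59485060e-04, -1.40895625e-05]), 'tau': array([-8.73510326e-04, -5.96458912e+01,  1.60777666e+00, -2.81199950e+01,
        1.24510902e-02,  9.35838092e-03, -1.28844255e-05]), 'tcp_pos': array([ 0.27050409, -0.61771554,  0.20503236]), 'orientation': array([-2.62878638e+00,  1.71854360e+00,  2.50998254e-03]), 'contact_force': array([-0.48841711, -0.6374447 ,  0.55558757]), 'moment': array([ 0.04042732, -0.04881612, -0.02565302]), 'grip_width': 0.08507284033526022}
scene {'fx': 430.0817344872511, 'fy': 430.0817344872511, 'cx': 255.39199714461859, 'cy': 191.7652592638118, 'eye': array([1.30161979, 0.52392854, 1.00739221]), 'orientation': array([0.45754322, 0.90030084, 2.10155866])}
side {'fx': 400.95502553683286, 'fy': 400.95502553683286, 'cx': 259.054913455522, 'cy': 186.4280732333042, 'eye': array([0.32670745, 0.75879698, 0.88773308]), 'orientation': array([ 0.12679224, -1.16147323, -2.6548    ])}
wrist {'fx': 317.0098915279274, 'fy': 317.0098915279274, 'cx': 254.80692115123964, 'cy': 190.05955120500835, 'T_tool_cam': array([[ 9.99999283e-01,  5.27138809e-04, -1.07512232e-03,
        -3.91026623e-04],
       [ 1.84670723e-04, -9.55035213e-01, -2.96492340e-01,
        -7.59916464e-02],
       [-1.18307230e-03,  2.96491929e-01, -9.55034626e-01,
        -1.67721656e-01],
       [ 0.00000000e+00,  0.00000000e+00,  0.00000000e+00,
         1.00000000e+00]])}
```

View pics/scene0.png

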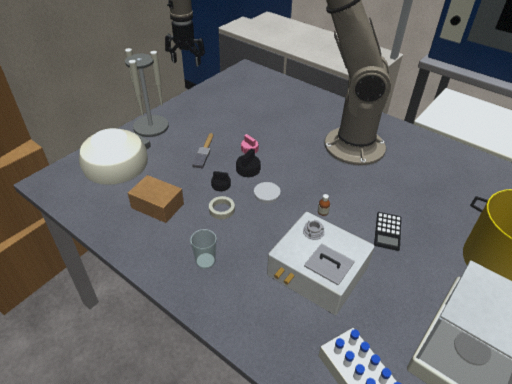

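View pics/side0.png

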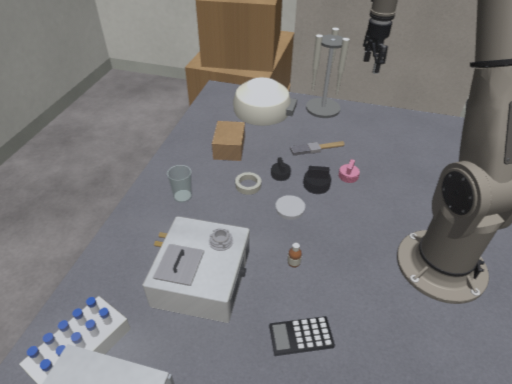

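View pics/wrist0.png

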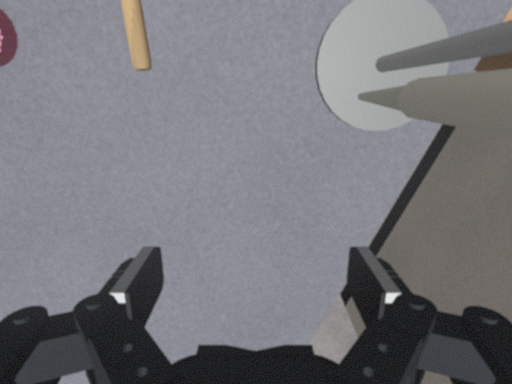

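The smaller black cap is at scene (221,181) and side (281,170). The larger black one is at scene (248,165) and the pink one at (250,146). The neck is at scene (316,228) and side (221,237).

```bash
cat > h.py <<'E'
import numpy as np, cv2
from scipy.spatial.transform import Rotation as R
from bench import *
def camT(n,obs=None):
    c=calibration(n); T=np.eye(4)
    if n=='wrist':
        B=np.eye(4);B[:3,:3]=R.from_rotvec(obs['orientation']).as_matrix();B[:3,3]=obs['tcp_pos'];T=B@c['T_tool_cam']
    else:
        T[:3,:3]=R.from_rotvec(c['orientation']).as_matrix();T[:3,3]=c['eye']
    return c,T
def cloud(n,d,obs=None):
    c,T=camT(n,obs)
    v,u=np.mgrid[:384,:512]
    P=np.stack([(u-c['cx'])/c['fx']*d,-(v-c['cy'])/c['fy']*d,-d],-1)
    return P@T[:3,:3].T+T[:3,3]
def proj(n,X,obs=None):
    c,T=camT(n,obs); p=(np.asarray(X)-T[:3,3])@T[:3,:3]
    return np.stack([c['cx']+c['fx']*p[...,0]/-p[...,2],c['cy']-c['fy']*p[...,1]/-p[...,2]],-1)
E
python3 - <<'E'
from h import *
for n,(capuv,nk) in {'scene':((221,181),(316,228)),'side':((281,170),(221,237))}.items():
    d=np.load(f'pics/{n}0.npy'); im=cv2.imread(f'pics/{n}0.png'); C=cloud(n,d)
    print(n,'bench z',np.round(np.median(C[300:310,120:130,2] if n=='scene' else C[280:290,260:270,2]),4))
    for (u,v),w in ((capuv,22),(nk,20)):
        S=C[v-w:v+w,u-w:u+w].reshape(-1,3); ok=d[v-w:v+w,u-w:u+w].ravel()>0
        S=S[ok]
        print('z hist',np.histogram(S[:,2],bins=np.arange(-.01,.18,.01))[0])
        for lo,hi in ((.02,.034),(.045,.07),(.10,.12),(.128,.145)):
            m=(S[:,2]>lo)&(S[:,2]<hi)
            if m.sum()>5: print(lo,hi,m.sum(),S[m].mean(0).round(4),S[m].min(0).round(4),S[m].max(0).round(4))
    a=cv2.resize(im[capuv[1]-30:capuv[1]+30,capuv[0]-40:capuv[0]+40],None,fx=9,fy=9,interpolation=cv2.INTER_CUBIC)
    cv2.imwrite(f'pics/{n}_cap.png',a)
    a=cv2.resize(im[nk[1]-45:nk[1]+45,nk[0]-60:nk[0]+60],None,fx=6,fy=6,interpolation=cv2.INTER_CUBIC)
    cv2.imwrite(f'pics/{n}_nk.png',a)
E
```

```text
scene bench z -0.7473
z hist [ 197 1162  123  218  111   50   57    6    1    0    0    0    0    0
    0    0    0    0]
0.02 0.034 268 [ 0.5177 -0.2269  0.0265] [ 0.4028 -0.3875  0.02  ] [ 0.6029 -0.1428  0.0338]
0.045 0.07 83 [ 0.4968 -0.2448  0.054 ] [ 0.4041 -0.2687  0.0454] [ 0.5158 -0.2238  0.0667]
z hist [ 38 296  17  26  17   2   0   0   0   0   0 115 830 131 117   3   0   0]
0.02 0.034 34 [0.399  0.1043 0.0271] [0.3799 0.0857 0.02  ] [0.4074 0.1161 0.034 ]
0.1 0.12 945 [0.5684 0.1698 0.1123] [0.5036 0.1015 0.1061] [0.6448 0.2399 0.1199]
0.128 0.145 158 [0.5688 0.1662 0.1333] [0.5368 0.1383 0.1282] [0.5905 0.19   0.1413]
side bench z 0.0006
z hist [578 961 105 186  26  22  50   0   0   0   0   0   0   0   0   0   0   0]
0.02 0.034 205 [ 0.5037 -0.2356  0.0266] [ 0.454  -0.3839  0.0201] [ 0.5615 -0.1499  0.0338]
0.045 0.07 60 [ 0.4986 -0.2431  0.0537] [ 0.4831 -0.2743  0.0457] [ 0.5149 -0.2208  0.0581]
z hist [ 96 165   0   0   0   0   0   0   0   0   0 294 755 147 137   0   0   0]
0.1 0.12 1049 [0.5708 0.1618 0.1112] [0.5079 0.1045 0.106 ] [0.6396 0.2251 0.12  ]
0.128 0.145 186 [0.5647 0.1667 0.1327] [0.5397 0.1392 0.128 ] [0.5924 0.19   0.1386]
```

View pics/scene_cap.png

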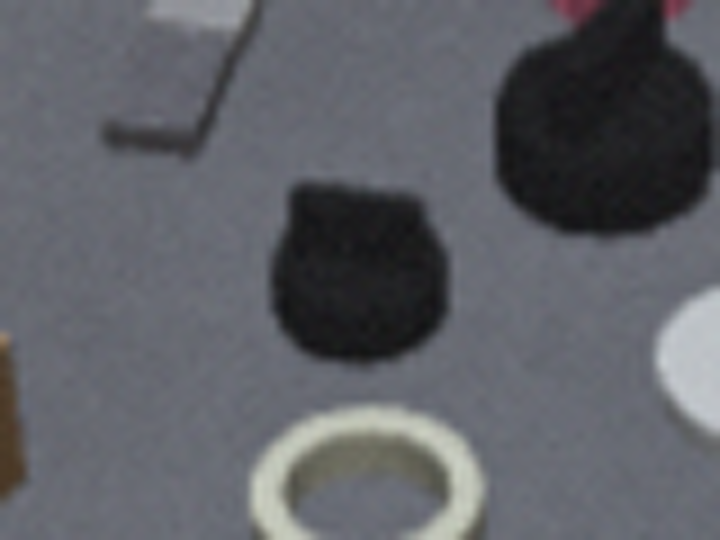

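View pics/side_cap.png

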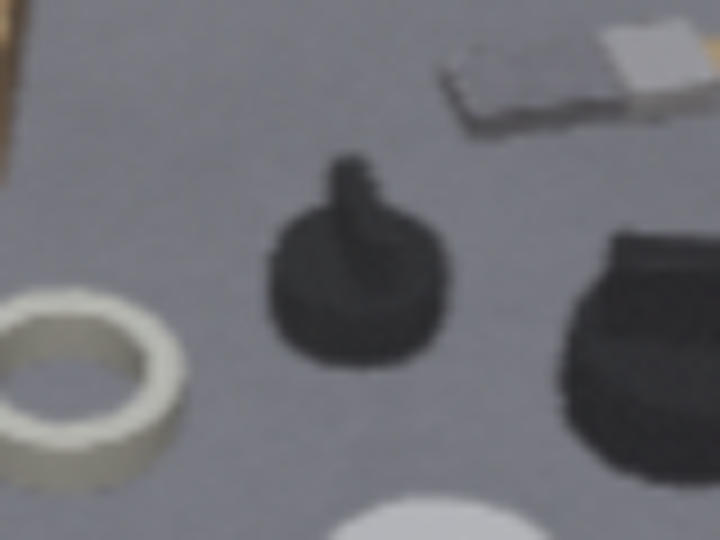

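View pics/scene_nk.png

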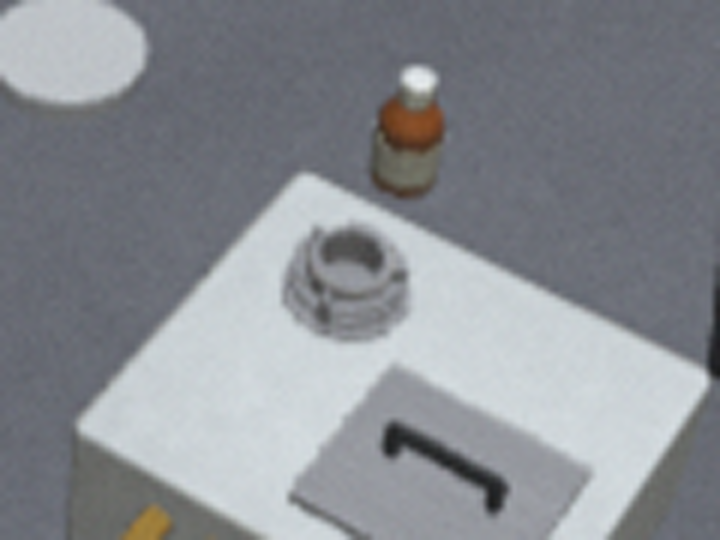

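View pics/side_nk.png

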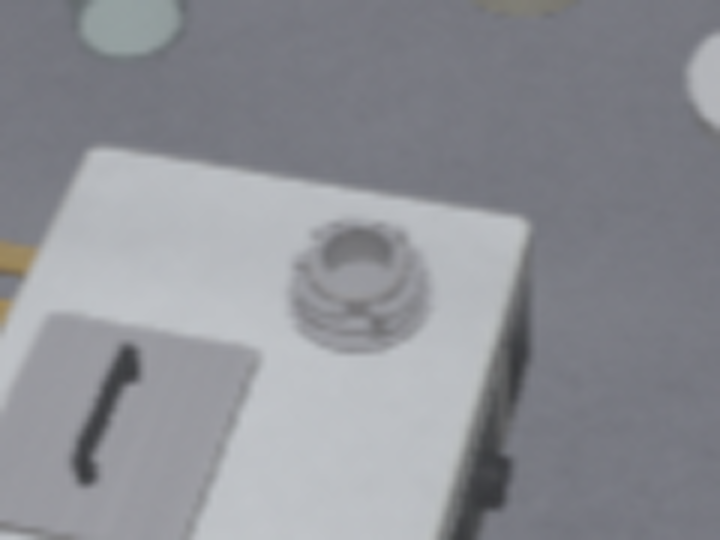

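```bash
python3 - <<'E'
from h import *
for n,(u,v) in {'scene':(221,181),'side':(281,170)}.items():
    d=np.load(f'pics/{n}0.npy'); C=cloud(n,d); w=14
    S=C[v-w:v+w,u-w:u+w].reshape(-1,3); S=S[d[v-w:v+w,u-w:u+w].ravel()>0]
    m=(S[:,2]>.049)&(S[:,2]<.062)&(abs(S[:,0]-.499)<.03)&(abs(S[:,1]+.243)<.04); B=S[m]
    r=cv2.minAreaRect((B[:,:2]*1000).astype(np.float32)); print(n,m.sum(),B.mean(0),r)
    e=np.linalg.svd(B[:,:2]-B[:,:2].mean(0))[2][0]; print('axis deg',np.degrees(np.arctan2(e[1],e[0])))
d=np.load('pics/scene0.npy');C=cloud('scene',d)
for nm,(u,v) in dict(big=(248,168),pink=(250,148),tape=(212,208),dish=(267,191),vial=(324,200),cart=(156,192),brush=(200,158),beaker=(204,240)).items(): print(nm,C[v,u].round(3))
o=get_obs();Rm=R.from_rotvec(o['orientation']).as_matrix();print(Rm.round(3))
E
```

```text
scene 59 [ 0.50070053 -0.24627167  0.05580722] ((499.15618896484375, -247.65199279785156), (21.382051467895508, 49.02149963378906), 27.813390731811523)
axis deg 117.23287866554313
side 51 [ 0.49872468 -0.24419152  0.05478734] ((499.9761657714844, -247.0353546142578), (14.275418281555176, 54.5034294128418), 29.023876190185547)
axis deg 117.37181187635511
big [ 0.4   -0.206  0.036]
pink [ 0.349 -0.24   0.077]
tape [ 0.619 -0.175  0.027]
dish [ 0.439 -0.092  0.022]
vial [0.394 0.099 0.065]
cart [ 0.712 -0.327  0.073]
brush [ 0.454 -0.388  0.021]
beaker [ 0.751 -0.083  0.058]
[[ 0.401 -0.916 -0.001]
 [-0.916 -0.401  0.001]
 [-0.001  0.    -1.   ]]
```

```bash
cat >> h.py <<'E'
def plan(tgt,az,nrow,fing,ps=None,az0=None,nd=0):
    """straight path, tool kept pointing down; returns rows (tool increments), rounded"""
    o=get_obs(); Rm=R.from_rotvec(o['orientation']).as_matrix()
    p=o['tcp_pos'].copy() if ps is None else np.array(ps,float)
    M=Rm.copy(); down=np.array([0,0,-1.])
    def tool(az): x=np.array([np.cos(az),np.sin(az),0]); return np.stack([x,np.cross(down,x),down],1)
    a0=np.arctan2(M[1,0],M[0,0]) if az0 is None else az0; da=(np.radians(az)-a0+np.pi)%(2*np.pi)-np.pi
    rows=[];p0=p.copy()
    for i in range(1,nrow+1):
        g=p0+(np.array(tgt)-p0)*i/nrow; ga=tool(a0+da*i/nrow)
        t=np.round((M.T@(g-p))*1000,nd+1); w=np.round(R.from_matrix(M.T@ga).as_rotvec(),3)
        rows.append([*t,*w,fing]); p=p+M@t/1000; M=M@R.from_rotvec(w).as_matrix()
    for k in range(0,nrow,8): print([float(x) for r in rows[k:k+8] for x in r])
    print('end',p.round(4),np.degrees(np.arctan2(M[1,0],M[0,0])).round(2),'tilt z',M[:,2].round(4))
E
python3 -c "
from h import *
plan([.4995,-.247,.20],28,16,60)"
```

```text
[-15.5, -22.4, 0.3, 0.0, 0.001, -0.103, 60.0, -13.1, -23.9, 0.4, -0.0, 0.0, -0.103, 60.0, -10.6, -25.1, 0.3, -0.0, 0.0, -0.103, 60.0, -7.9, -26.0, 0.3, -0.0, 0.0, -0.103, 60.0, -5.2, -26.8, 0.4, -0.0, 0.0, -0.103, 60.0, -2.5, -27.1, 0.3, -0.0, 0.0, -0.102, 60.0, 0.3, -27.2, 0.3, -0.0, 0.0, -0.103, 60.0, 3.2, -27.1, 0.4, -0.0, 0.0, -0.103, 60.0]
[5.8, -26.6, 0.3, -0.0, 0.0, -0.103, 60.0, 8.6, -25.8, 0.3, -0.0, 0.0, -0.103, 60.0, 11.2, -24.8, 0.4, -0.0, 0.0, -0.103, 60.0, 13.7, -23.6, 0.3, -0.0, 0.0, -0.103, 60.0, 16.1, -22.0, 0.3, -0.0, 0.0, -0.103, 60.0, 18.2, -20.2, 0.4, -0.0, 0.0, -0.103, 60.0, 20.2, -18.3, 0.3, -0.0, 0.0, -0.103, 60.0, 22.0, -16.1, 0.3, -0.0, 0.0, -0.103, 60.0]
end [ 0.4995 -0.247   0.2   ] 28.02 tilt z [-2.e-04  3.e-04 -1.e+00]
```

Call:
servo_tool(
  increments=[-15.5,-22.4,0.3,0,0.001,-0.103,60,-13,-24,0.4,0,0,-0.103,60,-10.5,-25,0.3,0,0,-0.103,60,-8,-26,0.3,0,0,-0.103,60,-5,-27,0.4,0,0,-0.103,60,-2.5,-27,0.3,0,0,-0.102,60,0,-27,0.3,0,0,-0.103,60,3,-27,0.4,0,0,-0.103,60],
  squeeze=40,
)

```text
clock: 1.15
tcp_pos: [0.3852, -0.4322, 0.203]
orientation: [3.098, -0.519, 0.0]
contact_force: [-0.3, -0.4, 0.1]
grip_width: 0.0598
```

Call:
servo_tool(
  increments=[6,-26.6,0.3,0,0,-0.103,60,8.6,-26,0.3,0,0,-0.103,60,11.2,-25,0.4,0,0,-0.103,60,13.7,-23.6,0.3,0,0,-0.103,60,16,-22,0.3,0,0,-0.103,60,18.2,-20,0.4,0,0,-0.103,60,20,-18.3,0.3,0,0,-0.103,60,22,-16,0.3,0,0,-0.103,60],
)

```text
clock: 2.15
tcp_pos: [0.4996, -0.2469, 0.2003]
orientation: [3.046, 0.765, -0.0]
contact_force: [0.5, 0.8, 0.3]
grip_width: 0.0599
```

```bash
cat > look.py <<'E'
from h import *; import sys
nm=sys.argv[1]; o=get_obs(); p,d=grab_frame('wrist'); cv2.imwrite(f'pics/{nm}.png',p[:,:,::-1]); np.savez(f'pics/{nm}.npz',d=d,p=o['tcp_pos'],r=o['orientation'])
M=R.from_rotvec(o['orientation']).as_matrix()
print(o['clock'],o['tcp_pos'].round(4),'az',np.degrees(np.arctan2(M[1,0],M[0,0])).round(2),'z',M[:,2].round(4),'j',o['joints'].round(3),o['grip_width'])
E
python3 look.py w1
```

```text
2.15 [ 0.4996 -0.2469  0.2003] az 28.2 z [ 0.e+00 -9.e-04 -1.e+00] j [ 0.721  0.327 -0.461  1.822  0.168  1.03   0.687] 0.05990301475735662
```

View pics/w1.png

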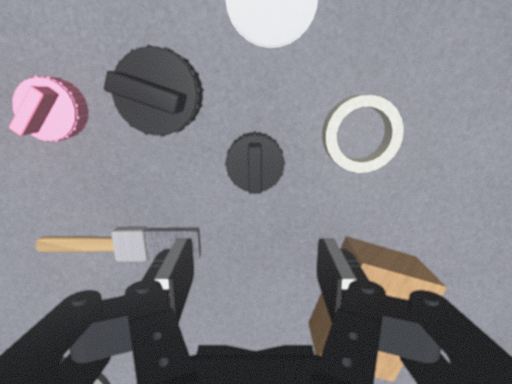

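The wrist view shows the cap at about (255,162), with its bar running vertically, nearly aligned with the tool's y axis.

```bash
python3 - <<'E'
from h import *
f=np.load('pics/w1.npz'); o=dict(tcp_pos=f['p'],orientation=f['r']); d=f['d'];C=cloud('wrist',d,o)
im=cv2.imread('pics/w1.png')
S=C[120:205,215:295].reshape(-1,3)
for lo,hi in ((.02,.036),(.047,.065)):
    B=S[(S[:,2]>lo)&(S[:,2]<hi)]; r=cv2.minAreaRect((B[:,:2]*1000).astype(np.float32)); print(len(B),B.mean(0).round(4),np.round(r[0],1),np.round(r[1],1),r[2], cv2.minEnclosingCircle((B[:,:2]*1000).astype(np.float32)))
print('bench',np.median(C[200:220,215:295,2]))
print('tape',C[100:170,320:410].reshape(-1,3)[lambda:0] if 0 else '')
for t in [(.4995,-.247,.0555),(.4995,-.247,.0275)]: print(proj('wrist',np.array(t),o))
cv2.imwrite('pics/w1c.png',cv2.resize(im[122:202,205:305],None,fx=7,fy=7,interpolation=cv2.INTER_CUBIC))
E
```

```text
2047 [ 0.4982 -0.2451  0.0273] [ 499.2 -247.7] [65.6 65.2] 38.279449462890625 ((499.7210388183594, -248.1338348388672), 33.82292556762695)
672 [ 0.4993 -0.2467  0.0552] [ 499.6 -247.4] [13.5 49.2] 28.432598114013672 ((499.8365478515625, -247.40615844726562), 24.942419052124023)
bench 0.00015037931719955044
tape 
[254.50023565 169.86767713]
[254.53650364 163.80337981]
```

View pics/w1c.png

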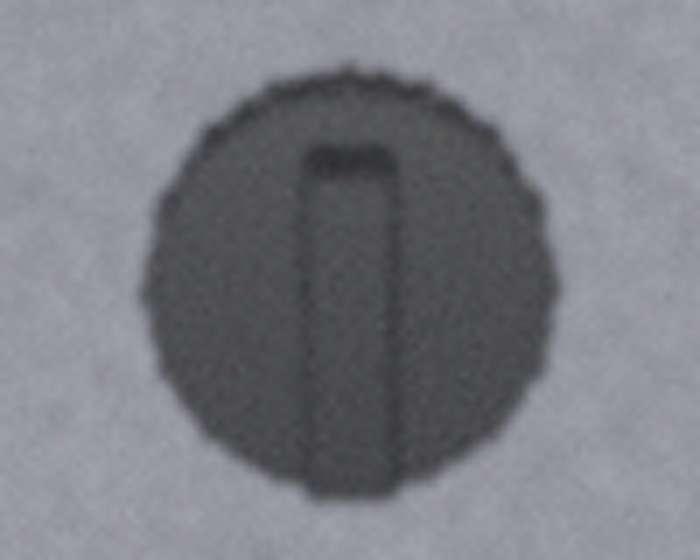

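Call:
servo_tool(
  increments=[0,0.5,35,0,0,-0.003,50,0,0,40,0,0,0,50,0,0,40,0,0,0,50,0,0,30,0,0,0,50,0,0,16,0,0,0,50,0,0,8,0,0,0,50,0,0,0,0,0,0,50,0,0,0,0,0,0,20],
  squeeze=50,
)

```text
clock: 3.2
tcp_pos: [0.5006, -0.2486, 0.0325]
orientation: [3.045, 0.764, 0.003]
contact_force: [-0.3, -1.2, 0.2]
grip_width: 0.0332
```

Call:
servo_tool(
  increments=[0,0,0,0,0,0,0,0,0,0,0,0,0,0,0,0,0,0,0,0,0,0,0,0,0,0,0,0,0,0,0,0,0,0,0,0,0,0,0,0,0,0,0,0,0,0,0,0,0,0,0,0,0,0,0,0],
)

```text
clock: 4.2
tcp_pos: [0.4997, -0.2483, 0.0315]
orientation: [3.046, 0.765, 0.0]
contact_force: [-0.1, 0.9, -0.1]
grip_width: 0.0
```

```bash
python3 look.py w2; python3 -c "
from h import *; o=get_obs();print(o['contact_force'],o['moment'])"
```

```text
4.2 [ 0.4997 -0.2483  0.0315] az 28.19 z [ 4.e-04 -9.e-04 -1.e+00] j [ 0.655  0.545 -0.391  1.951  0.312  0.703  0.567] 4.3842162847917766e-05
[ 0.14702754 -0.16407288  0.55937367] [ 0.04415452  0.04287935 -0.01479147]
```

View pics/w2.png

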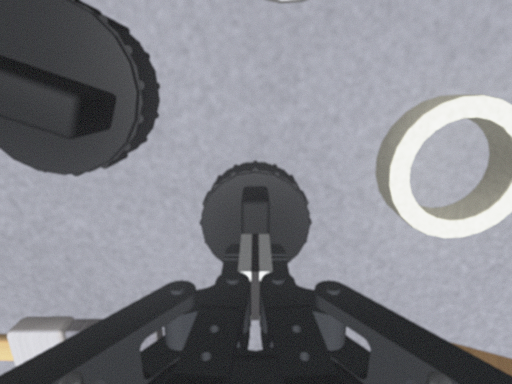

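```bash
python3 - <<'E'
from h import *
f=np.load('pics/w2.npz'); o=dict(tcp_pos=f['p'],orientation=f['r']); d=f['d'];C=cloud('wrist',d,o)
im=cv2.imread('pics/w2.png')
print('tcp px',proj('wrist',o['tcp_pos'],o),'grasp',proj('wrist',o['tcp_pos']+[0,0,.019],o))
print('cap predicted top', proj('wrist',np.array([.4997,-.2475,.0275]),o),proj('wrist',np.array([.4997,-.2475,.0555]),o))
for u,v in ((220,200),(256,175),(295,220),(256,195),(256,210),(256,228),(256,240),(256,255),(250,290)): print(u,v,C[v,u].round(4))
cv2.imwrite('pics/w2c.png',cv2.resize(im[150:310,180:340],None,fx=4,fy=4,interpolation=cv2.INTER_CUBIC))
for n in('scene','side'):
    p,dd=grab_frame(n); cv2.imwrite(f'pics/{n}2.png',p[:,:,::-1]); u,v=proj(n,np.array([.4997,-.2475,.05])).astype(int); 
    cv2.imwrite(f'pics/{n}2c.png',cv2.resize(p[v-50:v+30,u-50:u+50,::-1],None,fx=7,fy=7,interpolation=cv2.INTER_CUBIC))
E
```

```text
tcp px [254.33284895 229.47173122] grasp [254.27515064 244.7348559 ]
cap predicted top [254.91157769 225.60500619] [254.92076673 248.15578817]
220 200 [ 0.4745 -0.2428  0.0277]
256 175 [ 0.4857 -0.2202  0.0274]
295 220 [ 0.5186 -0.2332  0.0278]
256 195 [ 0.4885 -0.2254  0.0451]
256 210 [ 0.4905 -0.2293  0.0552]
256 228 [ 0.4949 -0.2374  0.0557]
256 240 [ 0.4953 -0.2382  0.0671]
256 255 [ 0.4949 -0.2377  0.0822]
250 290 [ 0.4951 -0.2427  0.0998]
```

View pics/w2c.png

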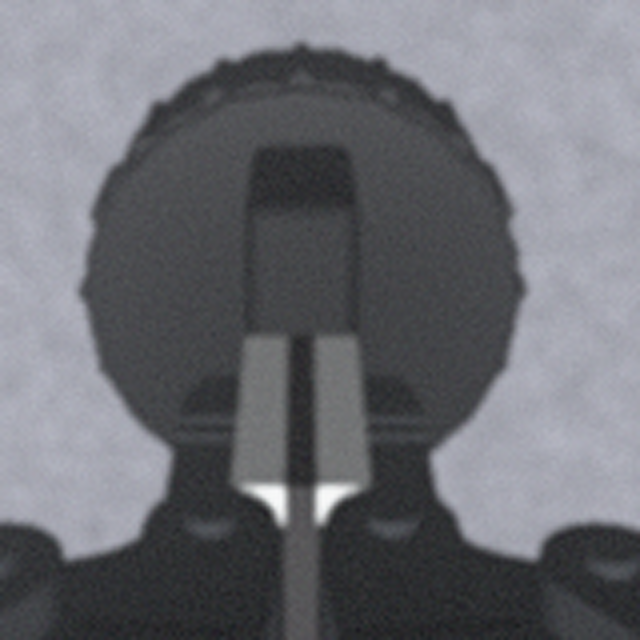

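View pics/side2c.png

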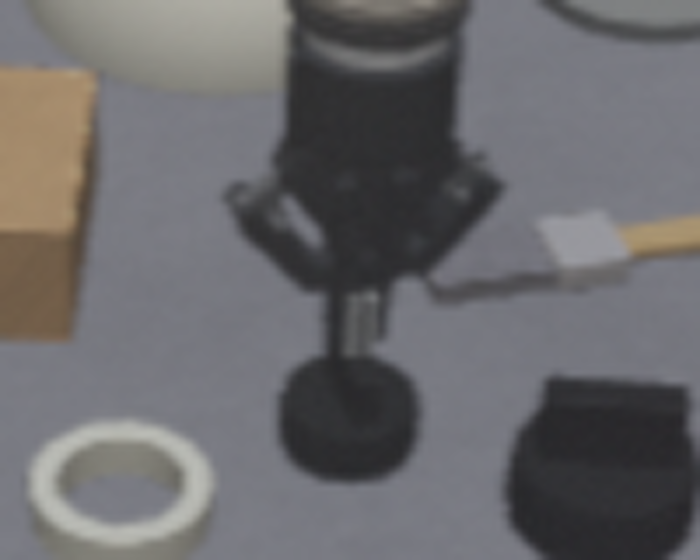

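View pics/scene2c.png

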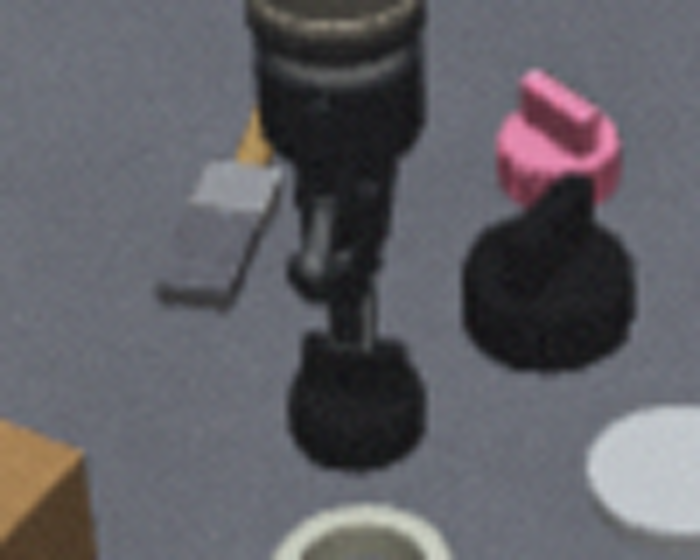

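```bash
python3 - <<'E'
from h import *
f=np.load('pics/w2.npz'); o=dict(tcp_pos=f['p'],orientation=f['r']); d=f['d'];C=cloud('wrist',d,o)
M=R.from_rotvec(o['orientation']).as_matrix(); T=(C-o['tcp_pos'])@M*1000
for v in (225,230,234,238,245,255,265,275):
    print(v,[tuple(T[v,u].round(0).astype(int)) for u in range(224,290,5)])
im=cv2.imread('pics/side2.png'); cv2.imwrite('pics/side2d.png',cv2.resize(im[145:190,255:310],None,fx=14,fy=13,interpolation=cv2.INTER_CUBIC)*2)
E
```

```text
225 [(np.int64(-18), np.int64(-1), np.int64(5)), (np.int64(-15), np.int64(-1), np.int64(4)), (np.int64(-12), np.int64(-1), np.int64(3)), (np.int64(-9), np.int64(-1), np.int64(4)), (np.int64(-5), np.int64(-13), np.int64(-24)), (np.int64(-3), np.int64(-13), np.int64(-24)), (np.int64(0), np.int64(-13), np.int64(-24)), (np.int64(2), np.int64(-13), np.int64(-23)), (np.int64(5), np.int64(-13), np.int64(-24)), (np.int64(9), np.int64(-1), np.int64(3)), (np.int64(12), np.int64(-1), np.int64(4)), (np.int64(14), np.int64(-1), np.int64(4)), (np.int64(17), np.int64(-1), np.int64(3)), (np.int64(20), np.int64(-1), np.int64(4))]
230 [(np.int64(-18), np.int64(2), np.int64(4)), (np.int64(-15), np.int64(2), np.int64(4)), (np.int64(-12), np.int64(2), np.int64(3)), (np.int64(-9), np.int64(2), np.int64(4)), (np.int64(-5), np.int64(-11), np.int64(-24)), (np.int64(-3), np.int64(-11), np.int64(-24)), (np.int64(0), np.int64(-10), np.int64(-23)), (np.int64(2), np.int64(-11), np.int64(-25)), (np.int64(5), np.int64(-10), np.int64(-24)), (np.int64(9), np.int64(2), np.int64(3)), (np.int64(12), np.int64(2), np.int6
[... 3209 characters left out ...]
.int64(-51)), (np.int64(24), np.int64(41), np.int64(31))]
275 [(np.int64(-11), np.int64(-11), np.int64(-65)), (np.int64(-9), np.int64(-14), np.int64(-69)), (np.int64(-7), np.int64(-14), np.int64(-69)), (np.int64(-6), np.int64(-12), np.int64(-66)), (np.int64(-4), np.int64(-12), np.int64(-67)), (np.int64(-2), np.int64(-9), np.int64(-62)), (np.int64(0), np.int64(-10), np.int64(-63)), (np.int64(2), np.int64(-10), np.int64(-63)), (np.int64(4), np.int64(-12), np.int64(-67)), (np.int64(5), np.int64(-13), np.int64(-67)), (np.int64(7), np.int64(-13), np.int64(-69)), (np.int64(9), np.int64(-13), np.int64(-68)), (np.int64(11), np.int64(-12), np.int64(-66)), (np.int64(13), np.int64(-12), np.int64(-66))]
```

View pics/side2d.png

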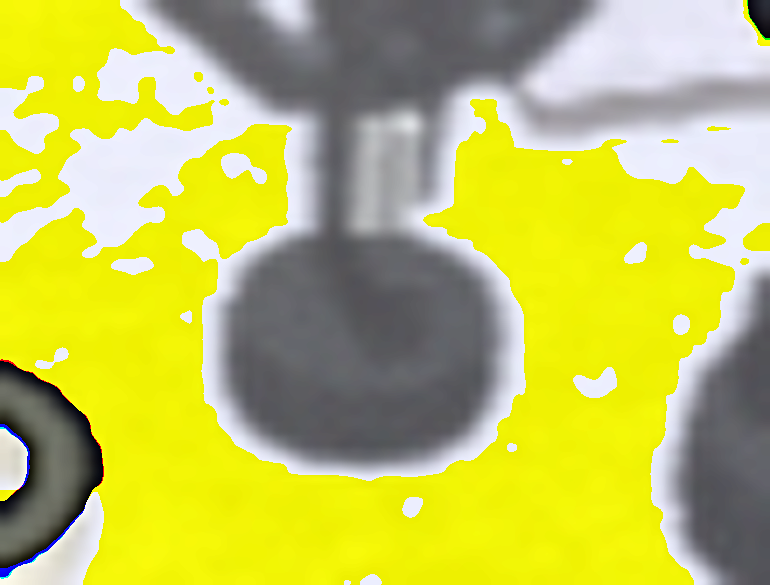

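```bash
python3 - <<'E'
from h import *
f=np.load('pics/w1.npz'); o=dict(tcp_pos=f['p'],orientation=f['r']); d=f['d'];C=cloud('wrist',d,o)
M=R.from_rotvec(o['orientation']).as_matrix(); T=(C-o['tcp_pos'])@M*1000
for v in (236,240,244,250,260,270,280):
    print(v,[tuple(int(x) for x in T[v,u].round(0)) for u in range(162,200,5)])
S=T[225:330,140:200].reshape(-1,3); S=S[(S[:,2]<40)&(S[:,2]>-160)]; print(S[:,2].max(),len(S)); print(np.percentile(S[:,2],[50,90,99]))
b=T.reshape(-1,3); b=b[(d.ravel()>0)]; print('bench',np.median(C[...,2]))
E
```

```text
236 [(-112, 91, 183), (-106, 91, 182), (-100, 91, 182), (-94, 92, 184), (-88, 92, 183), (-82, 92, 184), (-76, 91, 181), (-70, 92, 184)]
240 [(-113, 97, 184), (-107, 97, 184), (-101, 97, 183), (-35, -11, -36), (-33, -11, -36), (-31, -11, -35), (-76, 97, 182), (-70, 97, 182)]
244 [(-114, 103, 184), (-107, 102, 182), (-101, 102, 183), (-34, -11, -40), (-32, -11, -40), (-30, -11, -41), (-77, 102, 183), (-70, 102, 183)]
250 [(-114, 111, 183), (-40, -7, -38), (-35, -11, -45), (-33, -11, -46), (-31, -11, -46), (-30, -9, -41), (-30, -3, -31), (-71, 111, 184)]
260 [(-39, -7, -47), (-35, -11, -54), (-33, -11, -54), (-31, -11, -54), (-30, -9, -51), (-30, -4, -42), (-30, 1, -32), (-75, 134, 200)]
270 [(-35, -11, -61), (-33, -12, -63), (-31, -11, -61), (-30, -10, -60), (-30, -5, -52), (-30, 0, -43), (-30, 6, -34), (-76, 148, 199)]
280 [(-33, -11, -68), (-32, -11, -68), (-30, -10, -67), (-30, -7, -61), (-30, -1, -53), (-30, 3, -46), (-30, 10, -36), (-77, 165, 202)]
-30.204820805235364 3739
[-65.485605   -41.63063947 -32.94876132]
bench 0.0006247980490957372
```

The wrist depth puts the finger tips about 24 to 30 mm behind the stated TCP. The jaws closed in the air just above the bar, so the cap hasn't moved. I'll open them, go lower and check the force.

Call:
servo_tool(
  increments=[0,0,0,0,0,0,45,0,0,0,0,0,0,45,0,0,0,0,0,0,45,0,0,0,0,0,0,45,0,-0.5,5,0,0,0,45,0,0,5,0,0,0,45,0,0,4,0,0,0,45,0,0,0,0,0,0,45],
)

```text
clock: 5.35
tcp_pos: [0.4992, -0.2477, 0.017]
orientation: [3.047, 0.765, -0.001]
contact_force: [-0.0, -0.5, -0.1]
grip_width: 0.0451
```

```bash
python3 look.py w3; python3 - <<'E'
from h import *
o=get_obs();print(o['contact_force'])
f=np.load('pics/w3.npz'); o=dict(tcp_pos=f['p'],orientation=f['r']); d=f['d'];C=cloud('wrist',d,o)
M=R.from_rotvec(o['orientation']).as_matrix(); T=(C-o['tcp_pos'])@M*1000
m=(abs(T[...,0])>18)&(abs(T[...,0])<30)&(T[...,1]<-5)&(T[...,1]>-20)&(T[...,2]<-3)&(d>0)
print(np.percentile(T[m][:,2],[90,95,99,100]), C[m][:,2].min())
m=(d>0)&(abs(T[...,0])<38)&(T[...,2]<-66); print('body z',np.percentile(T[m][:,2],[95,99]))
E
```

```text
5.35 [ 0.4992 -0.2477  0.017 ] az 28.19 z [-4.e-04 -5.e-04 -1.e+00] j [ 0.646  0.567 -0.381  1.958  0.326  0.676  0.554] 0.04505277764954161
[ 0.62150489  0.56705449 -0.68250416]
[-11.05329604 -10.33498617  -9.43830277  -3.39837464] 0.020356653218227855
body z [-73.82708021 -68.10456866]
```

View pics/w3.png

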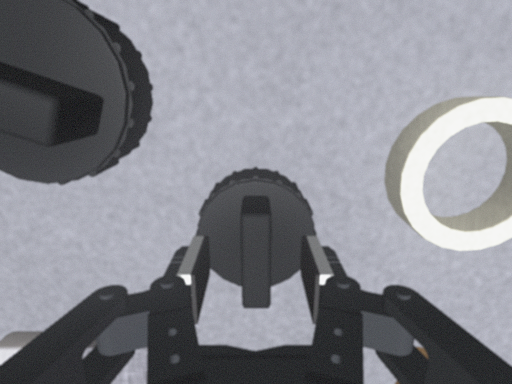

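Call:
servo_tool(
  increments=[0,0,4,0,0,0,45,0,0,4,0,0,0,45,0,0,3,0,0,0,45,0,0,0,0,0,0,30,0,0,0,0,0,0,0,0,0,0,0,0,0,0,0,0,0,0,0,0,0,0,0,0,0,0,0,0],
  squeeze=60,
)

```text
clock: 6.4
tcp_pos: [0.4997, -0.2479, 0.0067]
orientation: [3.046, 0.765, 0.001]
contact_force: [-0.3, -0.6, 2.1]
grip_width: 0.0128
```

```bash
python3 look.py w4; python3 - <<'E'
from h import *
o=get_obs();print(o['contact_force'],o['moment'])
f=np.load('pics/w4.npz'); o=dict(tcp_pos=f['p'],orientation=f['r']); d=f['d'];C=cloud('wrist',d,o)
for u,v in ((256,200),(256,215),(256,225),(256,235),(256,245)): print(v,C[v,u].round(4))
im=cv2.imread('pics/w4.png');cv2.imwrite('pics/w4c.png',cv2.resize(im[150:310,160:360],None,fx=4,fy=3.5,interpolation=cv2.INTER_CUBIC))
E
```

```text
6.4 [ 0.4997 -0.2479  0.0067] az 28.19 z [ 8.e-04 -1.e-03 -1.e+00] j [ 0.639  0.583 -0.373  1.962  0.336  0.656  0.545] 0.01282340038101024
[0.11093203 0.10519487 2.2433822 ] [0.00571071 0.03282812 0.08539748]
200 [ 0.4888 -0.2257  0.0262]
215 [ 0.4884 -0.2251  0.0476]
225 [ 0.489  -0.2263  0.0552]
235 [ 0.491  -0.23    0.0558]
245 [ 0.4934 -0.2344  0.0549]
```

View pics/w4c.png

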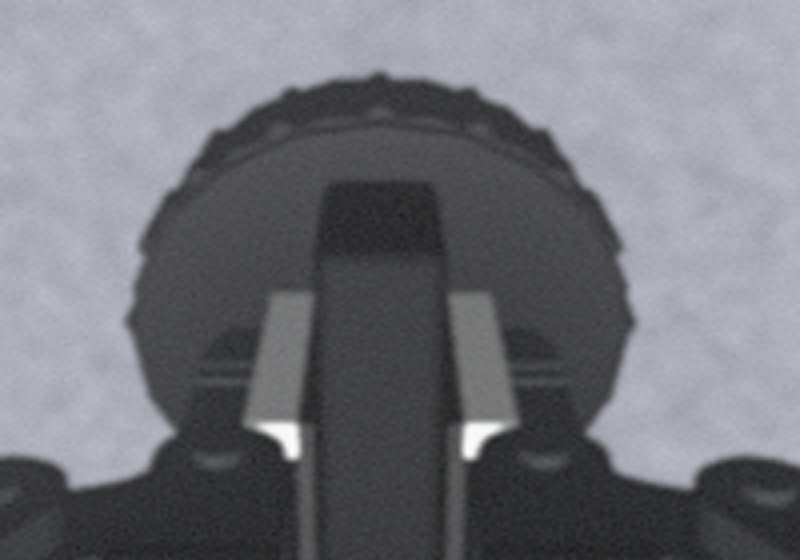

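Call:
servo_tool(
  increments=[0,0,-10,0,0,0,0,0,0,-20,0,0,0,0,0,0,-30,0,0,0,0,0,0,-35,0,0,0,0,0,0,-35,0,0,0,0,0,0,-35,0,0,0,0,0,0,-30,0,0,0,0,0,0,-18,0,0,0,0],
)

```text
clock: 7.45
tcp_pos: [0.4996, -0.2476, 0.2213]
orientation: [3.045, 0.765, 0.002]
contact_force: [0.6, 1.3, -1.8]
grip_width: 0.0128
```

```bash
python3 look.py w5; python3 -c "
from h import *
print(get_obs()['contact_force'])
plan([.546,.110,.22],-20,16,0)"
```

```text
7.45 [ 0.4996 -0.2476  0.2213] az 28.2 z [ 0.0019 -0.0018 -1.    ] j [ 0.732  0.307 -0.471  1.799  0.158  1.071  0.697] 0.012793457615530468
[0.75850212 0.8176181  0.95985431]
[13.1, -18.4, 0.1, 0.004, -0.002, 0.053, 0.0, 12.0, -19.0, 0.2, 0.0, -0.0, 0.052, 0.0, 11.1, -19.7, 0.2, 0.0, -0.0, 0.053, 0.0, 10.0, -20.2, 0.2, 0.0, -0.0, 0.052, 0.0, 9.0, -20.7, 0.2, 0.0, -0.001, 0.053, 0.0, 7.8, -21.1, 0.2, 0.0, 0.0, 0.052, 0.0, 6.8, -21.6, 0.2, 0.0, 0.0, 0.053, 0.0, 5.5, -21.8, 0.1, 0.0, 0.0, 0.053, 0.0]
[4.4, -22.1, 0.2, 0.0, 0.0, 0.052, 0.0, 3.3, -22.4, 0.2, 0.0, 0.0, 0.053, 0.0, 2.1, -22.4, 0.2, 0.0, 0.0, 0.052, 0.0, 0.9, -22.5, 0.2, 0.0, 0.0, 0.053, 0.0, -0.3, -22.6, 0.2, 0.0, 0.0, 0.052, 0.0, -1.5, -22.5, 0.1, 0.0, 0.0, 0.053, 0.0, -2.6, -22.4, 0.2, 0.0, 0.0, 0.052, 0.0, -3.8, -22.2, 0.2, 0.001, 0.0, 0.053, 0.0]
end [0.546 0.11  0.22 ] -20.0 tilt z [-1.e-04  6.e-04 -1.e+00]
```

View pics/w5.png

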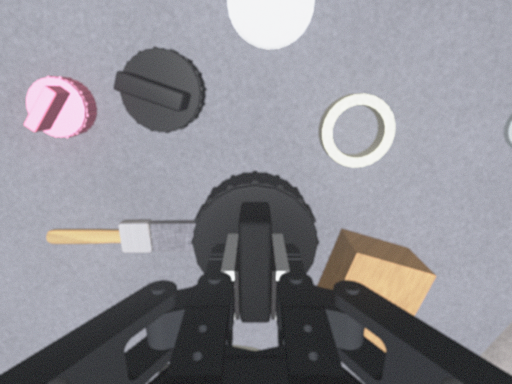

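The cap is held straight and centred. Next I'll carry it to the neck.

Call:
servo_tool(
  increments=[26,-37,0.3,0,0,0.105,0,22.5,-40,0.3,0,0,0.105,0,18,-41.5,0.2,0,0,0.105,0,13.5,-43,0.2,0,0,0.105,0,9,-44.5,0.2,0,0,0.105,0,4,-45,0.2,0,0,0.105,0,-1,-45,0.2,0,0,0.105,0,-5.5,-45,0,0,0,0.105,0],
)

```text
clock: 8.5
tcp_pos: [0.5434, 0.113, 0.2165]
orientation: [3.092, -0.549, -0.002]
contact_force: [0.5, -0.2, -0.6]
grip_width: 0.0132
```

```bash
python3 look.py w6; python3 look.py w6; python3 - <<'E'
from h import *
f=np.load('pics/w6.npz'); o=dict(tcp_pos=f['p'],orientation=f['r']); d=f['d'];C=cloud('wrist',d,o)
print(proj('wrist',np.array([.5665,.166,.136]),o))
x=C.reshape(-1,3); S=x[(d.ravel()>0)&(np.hypot(x[:,0]-.5665,x[:,1]-.166)<.04)]
print(np.histogram(S[:,2],bins=np.arange(.1,.15,.004)))
top=S[(S[:,2]>.1325)&(S[:,2]<.14)]; print(len(top),top.mean(0).round(4),cv2.minEnclosingCircle((top[:,:2]*1000).astype(np.float32)))
th=S[(S[:,2]>.118)&(S[:,2]<.14)]; print(len(th),th.mean(0).round(4),cv2.minEnclosingCircle((th[:,:2]*1000).astype(np.float32)))
E
```

```text
8.5 [0.5434 0.113  0.2165] az -20.14 z [-0.0013 -0.0014 -1.    ] j [ 0.097  0.315 -0.509  1.805  0.174  1.067 -0.827] 0.013164559564773326
8.55 [0.5432 0.1214 0.2171] az -19.96 z [-0.      0.0041 -1.    ] j [ 0.091  0.317 -0.516  1.802  0.172  1.066 -0.835] 0.012852891878406927
[263.44829142 127.2625058 ]
(array([   0,    9, 3327, 1129,   38,  284,  615,  615,  746,  258,    0,
          0]), array([0.1  , 0.104, 0.108, 0.112, 0.116, 0.12 , 0.124, 0.128, 0.132,
       0.136, 0.14 , 0.144, 0.148]))
971 [0.5664 0.1645 0.1353] ((566.2020263671875, 163.44528198242188), 20.350915908813477)
2537 [0.5665 0.1646 0.13  ] ((566.2603149414062, 163.23638916015625), 27.186031341552734)
```

View pics/w6.png

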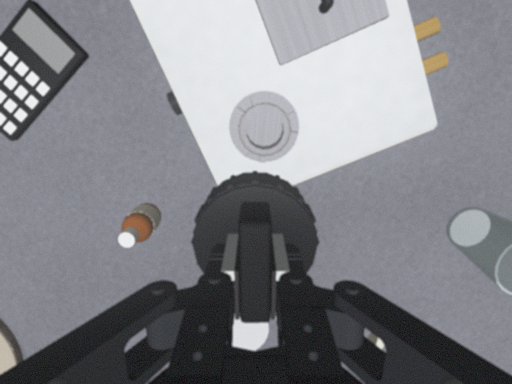

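The arm was still settling during that picture, so I'll take another.

```bash
python3 look.py w7; python3 look.py w7; python3 look.py w7; cat > nk.py <<'E'
from h import *; import sys
f=np.load(f'pics/{sys.argv[1]}.npz'); o=dict(tcp_pos=f['p'],orientation=f['r']); d=f['d'];C=cloud('wrist',d,o)
x=C.reshape(-1,3); S=x[(d.ravel()>0)&(np.hypot(x[:,0]-.5665,x[:,1]-.166)<.04)]
for lo,hi in ((.133,.14),(.118,.14)):
    t=S[(S[:,2]>lo)&(S[:,2]<hi)]; print(len(t),t.mean(0).round(4),cv2.minEnclosingCircle((t[:,:2]*1000).astype(np.float32)))
im=cv2.imread(f'pics/{sys.argv[1]}.png'); u,v=proj('wrist',np.array([.5665,.164,.136]),o).astype(int); print(u,v)
cv2.imwrite(f'pics/{sys.argv[1]}c.png',cv2.resize(im[max(0,v-45):v+45,u-55:u+55],None,fx=7,fy=6.6,interpolation=cv2.INTER_CUBIC))
E
python3 nk.py w7
```

```text
8.6 [0.5429 0.1187 0.217 ] az -19.57 z [-6.0e-04  2.5e-03 -1.0e+00] j [ 0.094  0.316 -0.514  1.804  0.172  1.067 -0.825] 0.012687108798412023
8.65 [0.543  0.1152 0.2167] az -19.61 z [-1.2e-03  1.0e-04 -1.0e+00] j [ 0.096  0.315 -0.511  1.805  0.173  1.067 -0.821] 0.012768155519406152
8.7 [0.5432 0.1126 0.2166] az -19.76 z [-0.0014 -0.0013 -1.    ] j [ 0.098  0.315 -0.509  1.805  0.174  1.068 -0.82 ] 0.012756107884049635
971 [0.5663 0.1643 0.1353] ((566.12939453125, 163.02218627929688), 20.5468807220459)
2601 [0.5664 0.1645 0.1301] ((565.9987182617188, 163.2856903076172), 27.121936798095703)
260 118
```

View pics/w7c.png

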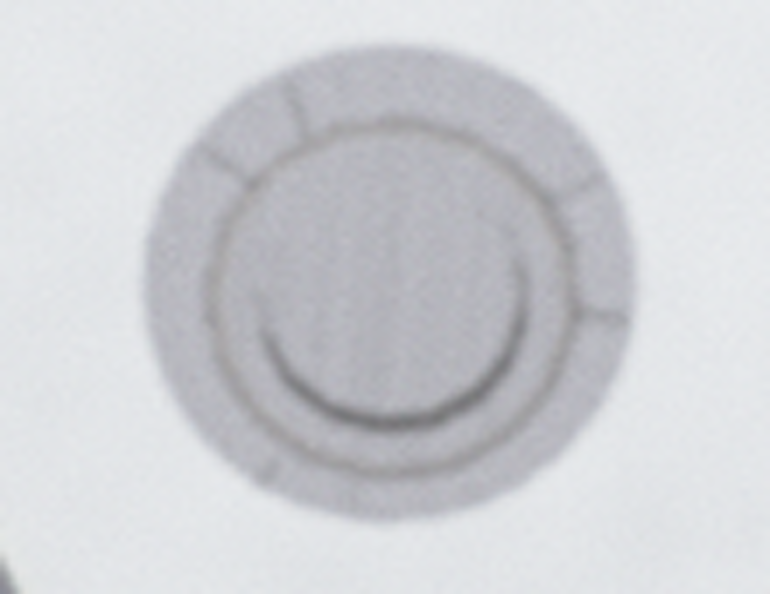

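```bash
python3 look.py w8;python3 nk.py w8; python3 -c "
from h import *
plan([.5661,.1633,.155],-20,6,0)"
```

```text
8.75 [0.5434 0.1112 0.2166] az -19.89 z [-0.0013 -0.0019 -1.    ] j [ 0.1    0.314 -0.508  1.806  0.174  1.068 -0.82 ] 0.01308182035797218
967 [0.5664 0.1642 0.1353] ((566.1013793945312, 163.56153869628906), 20.272872924804688)
2600 [0.5664 0.1645 0.13  ] ((566.17236328125, 163.22146606445312), 27.221168518066406)
259 116
[0.5, -9.6, 10.3, 0.002, 0.0, 0.0, 0.0, 0.5, -9.6, 10.3, 0.0, 0.0, 0.0, 0.0, 0.5, -9.5, 10.3, 0.0, 0.0, 0.0, 0.0, 0.5, -9.6, 10.3, 0.0, 0.0, 0.0, 0.0, 0.5, -9.6, 10.3, 0.0, 0.0, 0.0, 0.0, 0.5, -9.5, 10.3, 0.0, 0.0, 0.0, 0.0]
end [0.566  0.1633 0.155 ] -19.99 tilt z [-3.e-04 -2.e-04 -1.e+00]
```

Call:
servo_tool(
  increments=[0.5,-6,5,0,0,0,0,0.5,-11,12,0,0,0,0,0.5,-13,13,0,0,0,0,0.5,-12,13,0,0,0,0,0.5,-9,10,0,0,0,0,0.5,-5,6,0,0,0,0,0,-1.5,2.5,0,0,0,0,0,0,0,0,0,0,0],
)

```text
clock: 9.8
tcp_pos: [0.5665, 0.1647, 0.1561]
orientation: [3.093, -0.544, 0.001]
contact_force: [-0.2, 0.2, -1.3]
grip_width: 0.0133
```

```bash
python3 - <<'E'
from h import *
o=get_obs(); f=o['contact_force']
for n in('scene','side'):
    p,dd=grab_frame(n); u,v=proj(n,np.array([.566,.163,.16])).astype(int); 
    cv2.imwrite(f'pics/{n}9c.png',cv2.resize(p[v-40:v+40,u-50:u+50,::-1],None,fx=7,fy=7,interpolation=cv2.INTER_CUBIC))
o=get_obs();M=R.from_rotvec(o['orientation']).as_matrix()
print(o['clock'],o['tcp_pos'].round(4),np.degrees(np.arctan2(M[1,0],M[0,0])),M[:,2].round(4),f,o['contact_force'],o['moment'])
E
```

```text
9.9 [0.5667 0.1646 0.1565] -19.968161812182103 [ 0.0012 -0.001  -1.    ] [-0.18643049  0.21300827 -1.28462882] [-1.31521276  0.26382029 -0.95757915] [-0.01737872 -0.00229337  0.02948526]
```

View pics/scene9c.png

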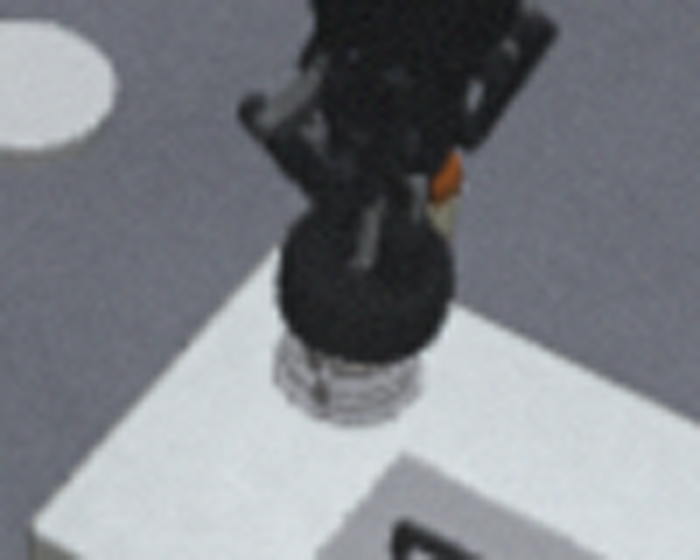

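View pics/side9c.png

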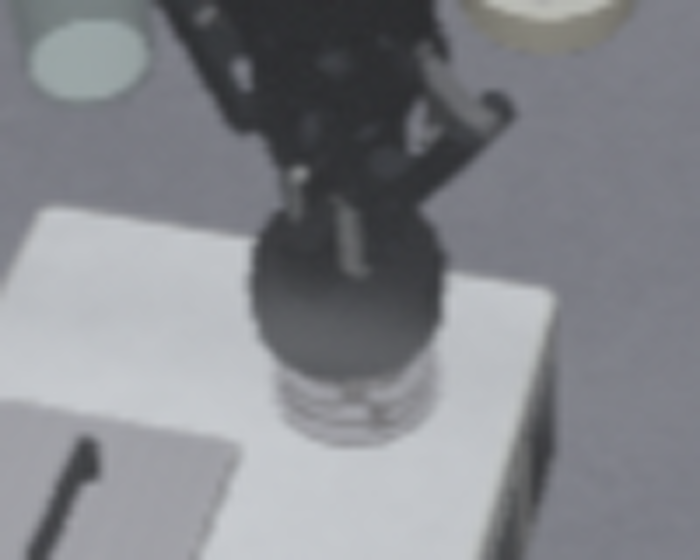

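Call:
servo_tool(
  increments=[0,0.7,2,0,0,0,0,0,0.7,3,0,0,0,0,0,0,3,0,0,0,0,0,0,3,0,0,0,0,0,0,2,0,0,0,0,0,0,1,0,0,0,0,0,0,0,0,0,0,0,0,0,0,0,0,0,0],
)

```text
clock: 10.9
tcp_pos: [0.5661, 0.1636, 0.1421]
orientation: [3.093, -0.544, 0.001]
contact_force: [0.8, -0.3, -2.2]
grip_width: 0.0131
```

```bash
cat > st.py <<'E'
from h import *
o=get_obs();M=R.from_rotvec(o['orientation']).as_matrix()
print(round(o['clock'],2),(o['tcp_pos']*1000).round(2),'az',np.degrees(np.arctan2(M[1,0],M[0,0])).round(2),M[:2,2].round(4),'F',o['contact_force'].round(2),'m',o['moment'].round(3),'w',round(o['grip_width']*1000,2),'depth',round(142.7-o['tcp_pos'][2]*1000,2))
E
python3 st.py
```

```text
10.9 [566.08 163.61 142.15] az -19.94 [ 0.0007 -0.0009] F [ 0.78 -0.28 -2.16] m [-0.032  0.011 -0.001] w 13.07 depth 0.55
```

Call:
servo_tool(
  increments=[0,0.2,1,0,0,0,0,0,0,1,0,0,0,0,0,0,1,0,0,0,0,0,0,1,0,0,0,0,0,0,0.5,0,0,0,0,0,0,0.5,0,0,0,0,0,0,0,0,0,0,0,0,0,0,0,0,0,0],
)

```text
clock: 11.9
tcp_pos: [0.566, 0.1634, 0.1371]
orientation: [3.093, -0.544, 0.001]
contact_force: [-1.6, -1.0, 2.5]
grip_width: 0.0128
```

```bash
python3 st.py
```

```text
11.9 [565.98 163.4  137.14] az -19.94 [ 0.0006 -0.0009] F [-1.57 -1.01  2.5 ] m [-0.123  0.281  0.005] w 12.84 depth 5.56
```

Call:
servo_tool(
  increments=[0,0,0.7,0,0,0,0,0,0,0.7,0,0,0,0,0,0,0.6,0,0,0,0,0,0,0.5,0,0,0,0,0,0,0.5,0,0,0,0,0,0,0,0,0,0,0,0,0,0,0,0,0,0,0,0,0,0,0,0,0],
)

```text
clock: 12.9
tcp_pos: [0.5661, 0.1634, 0.1349]
orientation: [3.093, -0.544, 0.002]
contact_force: [-2.5, -1.8, 8.8]
grip_width: 0.0132
```

```bash
python3 st.py
```

```text
12.9 [566.07 163.44 134.87] az -19.94 [ 0.001 -0.001] F [-2.54 -1.81  8.76] m [-0.309  0.75   0.011] w 13.22 depth 7.83
```

Call:
servo_tool(
  increments=[-0.3,0.4,0,0,0,-0.02,0,0,0,-0.1,0,0,-0.03,0,0,0,-0.1,0,0,-0.03,0,0,0,-0.1,0,0,-0.03,0,0,0,-0.1,0,0,-0.03,0,0,0,-0.1,0,0,-0.03,0,0,0,-0.1,0,0,-0.03,0,0,0,0,0,0,0,0],
)

```text
clock: 13.9
tcp_pos: [0.5655, 0.163, 0.1346]
orientation: [3.132, -0.232, 0.001]
contact_force: [0.1, 0.9, 3.6]
grip_width: 0.0128
```

```bash
python3 st.py
```

```text
13.9 [565.47 162.98 134.59] az -8.46 [ 0.0003 -0.001 ] F [0.11 0.91 3.62] m [ 0.093 -0.009 -0.01 ] w 12.81 depth 8.11
```

Call:
servo_tool(
  increments=[0,0,0.5,0,0,0,0,0,0,0.5,0,0,0,0,0,0,0.4,0,0,0,0,0,0,0.3,0,0,0,0,0,0,0,0,0,0,0,0,0,0,0,0,0,0,0,0,0,0,0,0,0,0,0,0,0,0,0,0],
)

```text
clock: 14.9
tcp_pos: [0.5655, 0.1631, 0.1329]
orientation: [3.132, -0.232, 0.001]
contact_force: [-0.2, -0.5, 3.3]
grip_width: 0.0127
```

```bash
python3 st.py
```

```text
14.9 [565.45 163.05 132.93] az -8.48 [ 0.0003 -0.001 ] F [-0.22 -0.45  3.29] m [ 0.028  0.111 -0.006] w 12.74 depth 9.77
```

Call:
servo_tool(
  increments=[0,0,0.5,0,0,0,0,0,0,0.5,0,0,0,0,0,0,0.5,0,0,0,0,0,0,0.5,0,0,0,0,0,0,0,0,0,0,0,0,0,0,0,0,0,0,0,0,0,0,0,0,0,0,0,0,0,0,0,0],
)

```text
clock: 15.9
tcp_pos: [0.5655, 0.1631, 0.1316]
orientation: [3.132, -0.232, 0.001]
contact_force: [-2.5, -1.1, 9.7]
grip_width: 0.0129
```

```bash
python3 st.py
```

```text
15.9 [565.52 163.06 131.56] az -8.48 [ 0.0006 -0.0012] F [-2.48 -1.05  9.66] m [-0.279  0.523  0.042] w 12.86 depth 11.14
```

Call:
servo_tool(
  increments=[0,0,0,0,0,-0.03,0,0,0,-0.1,0,0,-0.05,0,0,0,-0.17,0,0,-0.05,0,0,0,-0.17,0,0,-0.05,0,0,0,-0.17,0,0,-0.05,0,0,0,-0.17,0,0,-0.05,0,0,0,-0.17,0,0,-0.05,0,0,0,0,0,0,0,0],
)

```text
clock: 16.9
tcp_pos: [0.5662, 0.1637, 0.1327]
orientation: [3.128, 0.286, 0.003]
contact_force: [0.1, 0.3, 8.2]
grip_width: 0.0129
```

```bash
python3 st.py
```

```text
16.9 [566.17 163.72 132.74] az 10.46 [0.002 0.   ] F [0.11 0.29 8.21] m [0.028 0.166 0.021] w 12.92 depth 9.96
```

Call:
servo_tool(
  increments=[0,0,-0.2,0,0,-0.06,0,0,0,-0.2,0,0,-0.06,0,0,0,-0.2,0,0,-0.06,0,0,0,-0.2,0,0,-0.06,0,0,0,-0.2,0,0,-0.06,0,0,0,-0.2,0,0,-0.06,0,0,0,-0.2,0,0,-0.06,0,0,0,0,0,0,0,0],
)

```text
clock: 17.9
tcp_pos: [0.5662, 0.1637, 0.1341]
orientation: [2.999, 0.932, 0.003]
contact_force: [-0.5, -0.2, 7.2]
grip_width: 0.013
```

```bash
python3 st.py
```

```text
17.9 [566.18 163.74 134.14] az 34.54 [0.002  0.0001] F [-0.46 -0.23  7.23] m [0.003 0.138 0.026] w 12.98 depth 8.56
```

Call:
servo_tool(
  increments=[0,0,-0.1,0,0,-0.06,0,0,0,-0.2,0,0,-0.06,0,0,0,-0.2,0,0,-0.06,0,0,0,-0.2,0,0,-0.06,0,0,0,-0.2,0,0,-0.06,0,0,0,-0.2,0,0,-0.06,0,0,0,-0.2,0,0,-0.06,0,0,0,0,0,0,0,0],
)

```text
clock: 18.9
tcp_pos: [0.5662, 0.1637, 0.1355]
orientation: [2.739, 1.537, 0.003]
contact_force: [-0.5, -0.1, 8.7]
grip_width: 0.0127
```

```bash
python3 st.py
```

```text
18.9 [566.24 163.7  135.52] az 58.6 [0.0021 0.    ] F [-0.55 -0.06  8.68] m [-0.057  0.129  0.042] w 12.69 depth 7.18
```

Call:
servo_tool(
  increments=[0,0,-0.1,0,0,-0.035,0,0,0,-0.1,0,0,-0.035,0,0,0,-0.1,0,0,-0.035,0,0,0,-0.1,0,0,-0.035,0,0,0,-0.1,0,0,-0.035,0,0,0,-0.1,0,0,-0.035,0,0,0,-0.1,0,0,-0.035,0,0,0,0,0,0,0,0],
)

```text
clock: 19.9
tcp_pos: [0.5655, 0.163, 0.1351]
orientation: [2.531, 1.86, -0.001]
contact_force: [0.9, 0.1, 2.1]
grip_width: 0.0128
```

```bash
python3 st.py
```

```text
19.9 [565.46 163.01 135.14] az 72.61 [ 0.0002 -0.0009] F [0.87 0.09 2.07] m [ 0.159 -0.093  0.064] w 12.83 depth 7.56
```

Call:
servo_tool(
  increments=[0,0,0.8,0,0,0,0,0,0,0.8,0,0,0,0,0,0,0.8,0,0,0,0,0,0,0.8,0,0,0,0,0,0,0.8,0,0,0,0,0,0,0,0,0,0,0,0,0,0,0,0,0,0,0,0,0,0,0,0,0],
)

```text
clock: 20.9
tcp_pos: [0.5655, 0.163, 0.1313]
orientation: [2.531, 1.859, -0.0]
contact_force: [0.1, 0.5, 4.3]
grip_width: 0.0129
```

```bash
python3 st.py
```

```text
20.9 [565.46 163.05 131.3 ] az 72.59 [ 0.0004 -0.001 ] F [0.14 0.53 4.28] m [-0.021  0.141  0.024] w 12.89 depth 11.4
```

Call:
servo_tool(
  increments=[0,0,0.6,0,0,0,0,0,0,0.6,0,0,0,0,0,0,0.5,0,0,0,0,0,0,0.5,0,0,0,0,0,0,0.4,0,0,0,0,0,0,0,0,0,0,0,0,0,0,0,0,0,0,0,0,0,0,0,0,0],
)

```text
clock: 21.9
tcp_pos: [0.5655, 0.163, 0.1287]
orientation: [2.531, 1.859, -0.0]
contact_force: [-0.0, -0.0, 5.1]
grip_width: 0.0127
```

```bash
python3 st.py
```

```text
21.9 [565.5  163.03 128.68] az 72.59 [ 0.0004 -0.001 ] F [-0.05 -0.02  5.11] m [-0.151  0.143 -0.   ] w 12.74 depth 14.02
```

Dropped in at depth 14.0 mm with only the disc spring pushing back and no side force. Next I'll screw it forward.

Call:
servo_tool(
  increments=[0,0,0.15,0,0,0.03,0,0,0,0.15,0,0,0.05,0,0,0,0.16,0,0,0.05,0,0,0,0.17,0,0,0.05,0,0,0,0.17,0,0,0.05,0,0,0,0.17,0,0,0.05,0,0,0,0.17,0,0,0.05,0,0,0,0,0,0,0,0],
)

```text
clock: 22.9
tcp_pos: [0.566, 0.1633, 0.1278]
orientation: [2.803, 1.416, 0.002]
contact_force: [-0.5, 0.1, 5.9]
grip_width: 0.0127
```

```bash
python3 st.py
```

```text
22.9 [565.97 163.29 127.83] az 53.62 [ 0.0015 -0.0006] F [-0.46  0.11  5.92] m [-0.011  0.014 -0.046] w 12.67 depth 14.87
```

Call:
servo_tool(
  increments=[0,0,0.2,0,0,0.06,0,0,0,0.2,0,0,0.06,0,0,0,0.21,0,0,0.06,0,0,0,0.21,0,0,0.06,0,0,0,0.21,0,0,0.06,0,0,0,0.21,0,0,0.06,0,0,0,0.21,0,0,0.06,0,0,0,0,0,0,0,0],
)

```text
clock: 23.9
tcp_pos: [0.5661, 0.1632, 0.1265]
orientation: [3.037, 0.801, 0.002]
contact_force: [0.5, -0.5, 6.2]
grip_width: 0.0129
```

```bash
python3 st.py
```

```text
23.9 [566.07 163.19 126.49] az 29.54 [ 0.0017 -0.0007] F [ 0.46 -0.52  6.18] m [-0.02   0.041 -0.008] w 12.92 depth 16.21
```

Call:
servo_tool(
  increments=[0,0,0.2,0,0,0.06,0,0,0,0.2,0,0,0.06,0,0,0,0.2,0,0,0.06,0,0,0,0.2,0,0,0.06,0,0,0,0.2,0,0,0.06,0,0,0,0.2,0,0,0.06,0,0,0,0.2,0,0,0.06,0,0,0,0,0,0,0,0],
)

```text
clock: 24.9
tcp_pos: [0.5661, 0.1632, 0.1252]
orientation: [3.137, 0.15, 0.003]
contact_force: [-0.2, -0.2, 5.6]
grip_width: 0.0129
```

```bash
python3 st.py
```

```text
24.9 [566.13 163.16 125.16] az 5.47 [ 0.0018 -0.0008] F [-0.22 -0.23  5.58] m [-0.099  0.007  0.041] w 12.93 depth 17.54
```

Call:
servo_tool(
  increments=[0,0,0.1,0,0,0.03,0,0,0,0.1,0,0,0.03,0,0,0,0.1,0,0,0.03,0,0,0,0.1,0,0,0.03,0,0,0,0.1,0,0,0.03,0,0,0,0.1,0,0,0.03,0,0,0,0,0,0,0,0,0,0,0,0,0,0,0],
)

```text
clock: 25.9
tcp_pos: [0.5662, 0.1631, 0.1246]
orientation: [3.138, -0.132, 0.003]
contact_force: [0.2, -0.7, 5.0]
grip_width: 0.0127
```

```bash
python3 st.py
```

```text
25.9 [566.16 163.14 124.57] az -4.8 [ 0.0018 -0.0007] F [ 0.19 -0.66  5.03] m [-0.114  0.113  0.016] w 12.67 depth 18.13
```

Call:
servo_tool(
  increments=[0,0,0.03,0,0,0.015,0,0,0,0.03,0,0,0.015,0,0,0,0.03,0,0,0.015,0,0,0,0.03,0,0,0.015,0,0,0,0.03,0,0,0.015,0,0,0,0,0,0,0,0,0,0,0,0,0,0,0,0,0,0,0,0,0,0],
)

```text
clock: 26.9
tcp_pos: [0.5662, 0.1631, 0.1244]
orientation: [3.131, -0.249, 0.003]
contact_force: [0.5, -0.4, 6.1]
grip_width: 0.0128
```

```bash
python3 st.py
```

```text
26.9 [566.16 163.13 124.42] az -9.1 [ 0.0018 -0.0007] F [ 0.47 -0.39  6.06] m [-0.093 -0.015  0.075] w 12.79 depth 18.28
```

Call:
servo_tool(
  increments=[0,0,0.03,0,0,0.01,0,0,0,0.03,0,0,0.01,0,0,0,0.03,0,0,0.01,0,0,0,0.03,0,0,0.01,0,0,0,0,0,0,0,0,0,0,0,0,0,0,0,0,0,0,0,0,0,0,0,0,0,0,0,0,0],
)

```text
clock: 27.9
tcp_pos: [0.5662, 0.1631, 0.1243]
orientation: [3.126, -0.311, 0.003]
contact_force: [-1.0, -0.8, 6.7]
grip_width: 0.0131
```

```bash
python3 st.py
```

```text
27.9 [566.16 163.11 124.3 ] az -11.38 [ 0.0018 -0.0007] F [-1.01 -0.82  6.67] m [-0.134  0.057  0.018] w 13.07 depth 18.4
```

Call:
servo_tool(
  increments=[0,0,0.03,0,0,0.01,0,0,0,0.03,0,0,0.01,0,0,0,0.03,0,0,0.01,0,0,0,0.03,0,0,0.01,0,0,0,0,0,0,0,0,0,0,0,0,0,0,0,0,0,0,0,0,0,0,0,0,0,0,0,0,0],
)

```text
clock: 28.9
tcp_pos: [0.5662, 0.1632, 0.1242]
orientation: [3.119, -0.374, 0.003]
contact_force: [0.0, -0.3, 6.8]
grip_width: 0.0128
```

```bash
python3 st.py
```

```text
28.9 [566.18 163.21 124.24] az -13.66 [ 0.0019 -0.0006] F [ 0.01 -0.32  6.83] m [-0.062  0.058  0.155] w 12.78 depth 18.46
```

```bash
python3 - <<'E'
from h import *
for i in range(6):
    grab_frame('wrist'); o=get_obs(); print(o['moment'].round(3),o['contact_force'].round(2),o['tcp_pos'].round(5))
E
python3 look.py w20
```

```text
[-0.048  0.074  0.154] [-0.6  -0.06  4.91] [0.56618 0.16323 0.12424]
[-0.049  0.053  0.21 ] [-0.53 -0.73  6.72] [0.56614 0.16325 0.12422]
[-0.023  0.096  0.167] [-0.5  -1.17  5.62] [0.56616 0.16323 0.12423]
[-0.058  0.07   0.105] [ 0.08 -0.52  6.24] [0.56616 0.16326 0.12423]
[-0.05   0.087  0.139] [ 0.45 -0.53  6.56] [0.56617 0.16325 0.12422]
[-0.051  0.04   0.116] [ 0.09 -0.48  6.09] [0.56618 0.16323 0.12422]
29.2 [0.5662 0.1632 0.1242] az -13.66 z [ 1.9e-03 -6.0e-04 -1.0e+00] j [-0.     0.474 -0.505  1.817  0.283  0.921 -0.869] 0.012977611086027895
```

View pics/w20.png

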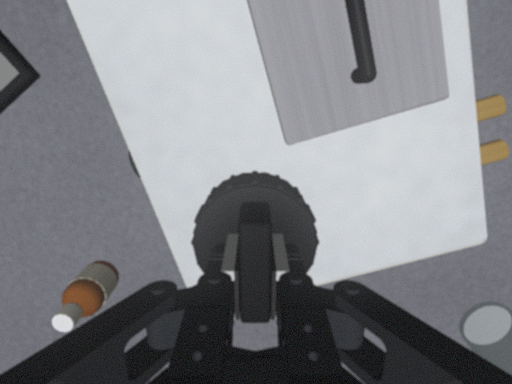

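Call:
servo_tool(
  increments=[0,0,0,0,0,0.006,0,0,0,0,0,0,0,0,0,0,0,0,0,0,0,0,0,0,0,0,0,0,0,0,0,0,0,0,0,0,0,0,0,0,0,0,0,0,0,0,0,0,0,0,0,0,0,0,0,0],
)

```text
clock: 30.25
tcp_pos: [0.5662, 0.1633, 0.1242]
orientation: [3.118, -0.382, 0.003]
contact_force: [-0.2, -0.2, 7.0]
grip_width: 0.0132
```

```bash
python3 - <<'E'
from h import *
a=[]
for i in range(6):
    grab_frame('wrist'); o=get_obs(); a.append(o['moment'][2])
print(np.round(a,3),np.mean(a)); 
E
python3 st.py
```

```text
[0.193 0.256 0.255 0.218 0.177 0.23 ] 0.22172248564303754
30.55 [566.15 163.28 124.22] az -13.99 [ 0.0019 -0.0006] F [-0.56 -0.8   6.78] m [-0.043  0.047  0.23 ] w 12.9 depth 18.48
```

Stop confirmed: the torque went from 0.15 to 0.22 N·m for a 0.006 rad nudge. I'll ease off a little and then release.

Call:
servo_tool(
  increments=[0,0,-0.2,0,0,-0.008,0,0,0,0,0,0,0,0,0,0,0,0,0,0,20,0,0,0,0,0,0,35,0,0,0,0,0,0,45,0,0,0,0,0,0,45,0,0,0,0,0,0,45,0,0,0,0,0,0,45],
)

```text
clock: 31.55
tcp_pos: [0.5655, 0.1631, 0.1239]
orientation: [3.119, -0.37, 0.001]
contact_force: [0.5, -0.4, -0.7]
grip_width: 0.0447
```

```bash
python3 st.py;python3 look.py w21
```

```text
31.55 [565.47 163.11 123.91] az -13.52 [ 0.0004 -0.0009] F [ 0.53 -0.36 -0.73] m [-0.038  0.044  0.03 ] w 44.72 depth 18.79
31.55 [0.5655 0.1631 0.1239] az -13.52 z [ 4.e-04 -9.e-04 -1.e+00] j [ 0.     0.475 -0.505  1.817  0.283  0.921 -0.867] 0.044721200051434505
```

View pics/w21.png

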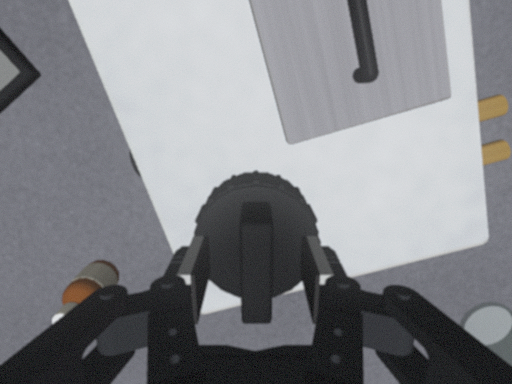

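Released with nothing touching. I'll raise the arm straight up and back it off, which gives a clear view of the cap.

Call:
servo_tool(
  increments=[0,0,-8,0,0,0,45,0,0,-15,0,0,0,45,0,0,-20,0,0,0,45,0,0,-20,0,0,0,45,0,8,-20,0,0,0,45,0,15,-12,0,0,0,45,0,12,-5,0,0,0,45,0,5,0,0,0,0,45],
)

```text
clock: 32.6
tcp_pos: [0.5559, 0.1225, 0.2239]
orientation: [3.118, -0.373, 0.001]
contact_force: [0.4, 0.7, 0.1]
grip_width: 0.045
```

Call:
servo_tool(
  increments=[0,0,0,0,0,0,45,0,0,0,0,0,0,45,0,0,0,0,0,0,45,0,0,0,0,0,0,45,0,0,0,0,0,0,45,0,0,0,0,0,0,45,0,0,0,0,0,0,45,0,0,0,0,0,0,45],
)

```text
clock: 33.6
tcp_pos: [0.5561, 0.1243, 0.224]
orientation: [3.119, -0.37, 0.001]
contact_force: [0.6, 0.4, 1.1]
grip_width: 0.0453
```

```bash
python3 look.py w22; python3 - <<'E'
from h import *
f=np.load('pics/w22.npz'); o=dict(tcp_pos=f['p'],orientation=f['r']); d=f['d'];C=cloud('wrist',d,o)
x=C.reshape(-1,3); S=x[(d.ravel()>0)&(np.hypot(x[:,0]-.566,x[:,1]-.1633)<.04)]
for lo,hi in ((.138,.155),(.165,.182)):
    t=S[(S[:,2]>lo)&(S[:,2]<hi)]; 
    A=np.c_[t[:,:2]-t[:,:2].mean(0),np.ones(len(t))]; q=np.linalg.lstsq(A,t[:,2],rcond=None)[0]
    print(len(t),np.median(t,0).round(4),'slope',q[:2].round(4),cv2.minEnclosingCircle((t[:,:2]*1000).astype(np.float32)))
for n in('scene','side'):
    p,dd=grab_frame(n); cv2.imwrite(f'pics/{n}22.png',p[:,:,::-1])
E
```

```text
33.6 [0.5561 0.1243 0.224 ] az -13.53 z [ 6.e-04 -9.e-04 -1.e+00] j [ 0.096  0.336 -0.532  1.763  0.191  1.093 -0.735] 0.04527793093600132
4065 [0.5699 0.1662 0.1456] slope [-0.0006 -0.0071] ((566.029052734375, 163.12522888183594), 33.828025817871094)
1452 [0.5664 0.1647 0.1734] slope [-0.0102 -0.0041] ((566.521728515625, 163.01025390625), 25.46269989013672)
```

View pics/w22.png

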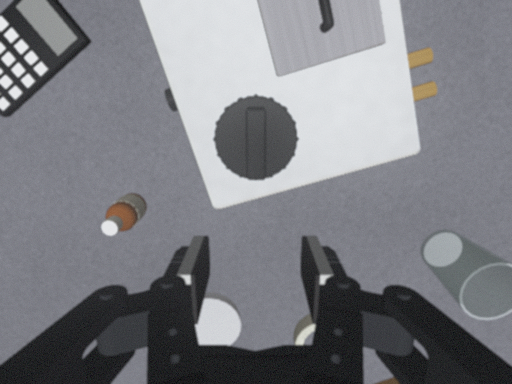

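View pics/scene22.png

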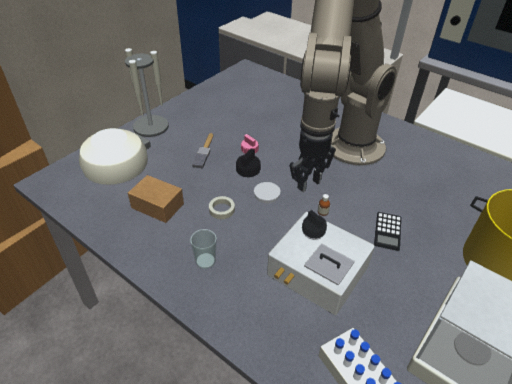

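```bash
python3 -c "
from bench import *
print(hand_in())"
```

```text
the job is handed in; nothing more can be done
None
```

The cap is screwed home on the filler neck and released, and I handed the job in at about 34 s of the allowed 72 s.

**What I did:** I lifted the smaller black cap by its bar and set it on the neck. Pressing with about 5–10 N, I turned it backward roughly 92° until it dropped in, 14.0 mm below the mouth. I then screwed it forward about 86° (1.5 rad) to the stops, eased off, let go and backed the arm away.

**Last checks:**
- **Seating:** the wrist camera's depth puts the rim about 17.9 mm below the mouth, against 18 mm when home.
- **Position:** the cap is level within 0.01 rad and centred on the neck within about 0.5 mm.
- **Stop:** torque was 0.15 N·m at the stop. A further 0.006 rad raised the average to 0.22 N·m, with single readings up to 0.26. That is above your 0.1–0.15 guide but under the 0.3 jamming limit.
- **Bystanders:** the other things on the bench look unmoved in the last scene picture.

**Disagreements:**
- **Missed first grasp:** my first grasp closed in the air above the bar because the finger tips sit about 25 mm behind the stated TCP. Nothing moved, and I regrasped lower.
- **First contact:** it came at 7.8 mm, probably on top of the thread stops, with a side force of about 3 N. That force went away after a shift of about 0.5 mm and further turning.
- **Turn home:** the forward turn came out at 1.5 rad rather than the stated 1.6, probably because the cap dropped in at the near edge of the gap.

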